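Fit the long spacer sleeve onto the stub axle

ROBOT

A 6-joint arm with a two-finger parallel gripper is mounted at the origin on the work surface. World frame = base frame: x ahead of the robot, y to its left, z up, the work surface at z = 0. Lengths are in mm, angles in rad, forces in N, time in s.
With the tool pointing down it reaches from about 300 to 775 mm from the base axis. Payload 14.6 kg.
Tool frame: the origin (TCP) lies between the finger pads; the fingertips stand 11 mm ahead of it and the grasp point (between the pads) lies 8 mm behind it; z points along the fingers, y is the direction in which the jaws open and shut (so a half turn about z gives the same grasp; the last joint's range is limited). The gripper opens to 94 mm and grips with 3 to 60 N. Pads are 16 mm wide; open, the fingers measure 119 mm over their backs; the gripper's body (75 mm by 177 mm) begins 78 mm behind the grasp point.
Start: joints at [1.22, 0.3, 1.521, -0, 1.321, -0.067], TCP at [154.001, 527.99, 216.446] pointing down, gripper open.
Joint ranges: [-3.03, 3.03], [-0.79, 2.21], [0.23, 2.52], [-1.04, 4.18], [0, 3.07], [-2.55, 2.55]. Speed limits (rad/s): [2.22, 2.22, 2.57, 3.14, 3.14, 3.14].

INTERFACE

Orientations are given as [roll, pitch, yaw] about the fixed x, y, z axes, in that order (R = Rz(yaw) Ry(pitch) Rx(roll)).
In Python, from cell import * gives the robot as it stands.
- The arm moves only by the tool arm_command, never from a script. Its argument "deltas" is a list of rows, each an object with "xyz": the shift along the world's x, y, z in m, a list of three; "turn": the turn, a rotation vector about the world's x, y, z in rad, a list of three. A call has 1 to 12 rows; each row shifts and turns the commanded pose from where the row before left it; what a row does not reach is not made up. A row lasts 1/8 s, in which the tool goes at most 62.5 mm and 10.7 degrees, less where a joint would pass 70% of its speed; a pose out of reach is approached as far as the arm can. A call with a gripper value outside its range is refused whole. "gripper" is the closure, from 0 (fully open) to 1 (shut), set as the call begins (left out, the last holds). The fingers move at their own pace and stop on an object; "force" is the grip in N (left out, the last holds). Time passes only in rows, so rows that do not move let the fingers close. It gives the time, the measured TCP pose, the force and the opening at its end, in the units of the state.
- read_state(): the state, without advancing time (a new reading comes with each control period).
- camera(name): name is "scene" or "top"; returns a dict with "color" (400x640x3 uint8, red, green, blue), "fx", "fy", "cx", "cy" (pixels), "rvec" (rotation vector, rad) and "tvec" (3), from world to camera coordinates, as OpenCV has them. Camera axes: x right, y down, z forward; pixel columns grow to the right and rows downward; lengths in mm; the calibration is good to about 2 mm. A picture is of the moment at which its call begins. There is no depth.
- sign_off(): hands the job in, once; it reports no verdict.
The state is a dict: "clock": time; "joints": joint angles; "qd": joint speeds; "effort": joint torques, N m; "eef_pos": TCP position; "eef_rot": TCP orientation; "wrist_force": force on the tool from outside, world axes, zero at the start; "moment": the same for the moment, N m; "finger_gap": finger opening in mm.
Only numpy, scipy, OpenCV 4.12 (cv2) and the standard library are available. Lean on these libraries where they do the work, as an engineer would, in place of code of your own. Each camera call takes 0.05 s, during which the arm holds its last target.

TASK

Take the long steel spacer sleeve (the tall tube with a hole through it) from the compartmented parts bin and slip it over the upright stub axle on the dark steel stand, so that it sits fully down on the plate. Leave the short sleeve and the solid slug standing where they are in the bin.

Things in the scene. Friction and masses are not known exactly. Their poses are not given: they have to be found in the camera images.
- long_sleeve_mid (a point): The part to fit: plain steel tube, 42 mm outside, 30 mm bore, 60 mm tall, 0.2 to 0.45 kg, standing upright in one of three compartments of a fixed pale bin, about mid-compartment. This point is its centre, half-way up; z is its axis. At the start its x axis runs along the 132 mm length of the compartment, y along the row of three. Bin floor 4 mm, wall tops 26 mm above the bench.
- short_sleeve_mid (a point): Stays in the bin: steel tube, also 42 mm outside with 30 mm bore but only 30 mm tall, standing upright in another compartment. This point is its centre, half-way up; z is its axis. The bin is 140 x 292 mm, its compartments are 132 x 92 mm inside and 96 mm apart (centre to centre); any part may be in any compartment.
- solid_slug_mid (a point): Stays in the bin: a solid steel cylinder, 42 mm diameter, 60 mm tall, without a hole, standing upright in another compartment. This point is its centre, half-way up; z is its axis.
- axle_seat (a point): The target: fixed dark steel plate, 110 x 110 x 12 mm, with one upright stub axle in its middle, 12 mm in diameter and 70 mm tall above the plate, its last 6 mm tapering to 6 mm. Bolt heads 5 mm high stand at the corners, 64 mm from the axle. This point is on the axle's centre line at the plate's upper face (12 mm above the bench); z is up along the axle, x and y along the plate's edges.
Mind the look-alikes: they are no part of the job. What is shaped like the part that bears long_sleeve_mid but blue or brown is not meant. Of the things that look like the part that bears axle_seat, take the one that is nearest to the robot's base at the start.

How it is judged:
By the outcome, as a careful person would: the job done as asked, in the order asked, and still so for the second after the job is handed in, with the robot touching nothing.
It also fails if it takes over 37 s, if anything falls off the work surface, if the arm or the gripper's body presses on something with over 40 N, if the wrist force passes 120 N, or if a joint passes its speed limit or range.

## Working session

There is one attempt and no reset: what is moved stays moved. The work goes in short steps, Python scripts to look and compute and a tool call to move; the robot and the scene stay as the last step left them, time stands still between calls to the robot, and variables do not carry over. Pictures are saved under pics/ and viewed, and the job is handed in when it is done.

Besides the shell and the picture viewer there is one more tool, called after "Emit:" as name([rows], argument=value, ...), one row to a line, values as JSON. arm_command: Moves the arm, as the interface text tells. Its arguments: {"type":"object","properties":{"deltas":{"type":"array","items":{"type":"object","properties":{"xyz":{"type":"array","items":{"type":"number"}},"turn":{"type":"array","items":{"type":"number"}}}}},"gripper":{"type":"number"},"force":{"type":"number"}},"required":["deltas"]}

```bash
mkdir -p pics; cat > h.py <<'E'
from cell import *
import numpy as np, cv2
def snap(n,tag):
    c=camera(n); cv2.imwrite(f'pics/{tag}.png',c['color'][:,:,::-1]); np.save(f'pics/{tag}.npy',c,allow_pickle=True); return c
def load(tag): return np.load(f'pics/{tag}.npy',allow_pickle=True).item()
def KK(c): return np.array([[c['fx'],0,c['cx']],[0,c['fy'],c['cy']],[0,0,1.]])
def proj(c,P): return cv2.projectPoints(np.array(P,float).reshape(-1,1,3),np.array(c['rvec'],float),np.array(c['tvec'],float),KK(c),None)[0].reshape(-1,2)
def onz(c,uv,z):
    R=cv2.Rodrigues(np.array(c['rvec'],float))[0]; t=np.array(c['tvec'],float).ravel()
    o=-R.T@t; d=R.T@np.linalg.inv(KK(c))@np.array([uv[0],uv[1],1.]); return o+d*(z-o[2])/d[2]
E
python3 - <<'E'
from h import *
for n in('top','scene'):
    c=snap(n,n+'0'); R=cv2.Rodrigues(np.array(c['rvec'],float))[0]; print(n,c['fx'],-R.T@np.array(c['tvec'],float).ravel(),R[2])
print(read_state())
E
```

```text
top 462.6330383187584 [378.88348563 -14.18348754 950.86940463] [ 1.35415164e-01  2.32222933e-04 -9.90788918e-01]
scene 489.2123935233379 [1244.07263648 -700.54072149  767.04142916] [-0.60996268  0.54071188 -0.57928939]
{'clock': 0.1, 'joints': array([ 1.22041950e+00,  3.00425852e-01,  1.52150578e+00, -1.59612619e-05,
        1.32068222e+00, -6.66172395e-02]), 'qd': array([ 5.81730870e-04, -1.79641435e-03, -1.88589431e-03,  6.35948285e-05,
        7.20947628e-05, -1.08204973e-03]), 'effort': array([ 2.88951553e-03, -5.32645404e+01, -3.53277576e+01,  7.09863100e-02,
        2.35110271e-02, -1.28463350e-05]), 'eef_pos': array([153.92358279, 527.79830183, 215.94299274]), 'eef_rot': array([-3.14057269e+00, -5.25526772e-05,  2.85783700e+00]), 'wrist_force': array([-0.27401212, -0.7172366 ,  0.22063196]), 'moment': array([ 0.00798583, -0.06313688,  0.07165906]), 'finger_gap': 93.79688028521915}
```

View pics/top0.png

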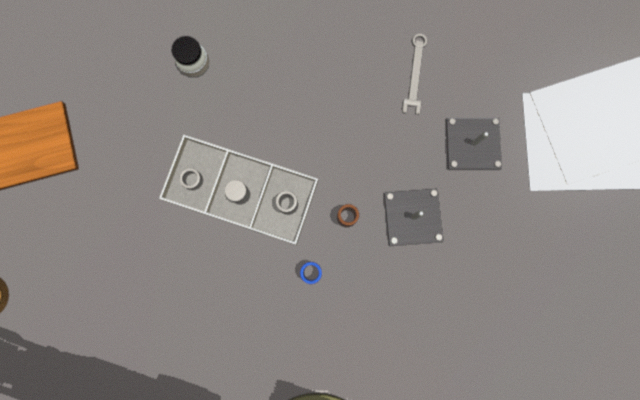

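View pics/scene0.png

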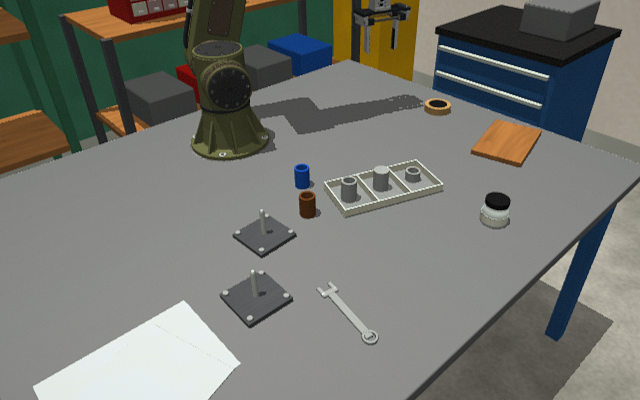

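Sleeve candidates in the top view: (287,202) is grey with a hole and stands tall in the scene view at (349,187), so it is the long sleeve. (236,191) is the slug, with no hole. (190,179) is low, so it is the short sleeve. The blue (311,273) and brown (348,215) tubes are decoys. Of the two stands at (413,217) and (474,144), the first is nearer the base. I'll confirm these in crops.

```bash
python3 - <<'E'
from h import *
t=cv2.imread('pics/top0.png');s=cv2.imread('pics/scene0.png')
a=cv2.resize(t[130:250,160:320],None,fx=5,fy=5,interpolation=cv2.INTER_CUBIC)[:600,:800]
b=cv2.resize(t[180:255,375:450],None,fx=7,fy=7,interpolation=cv2.INTER_CUBIC)
d=cv2.resize(s[150:260,225:450],None,fx=3.5,fy=3.5,interpolation=cv2.INTER_CUBIC)
cv2.imwrite('pics/ca.png',a);cv2.imwrite('pics/cb.png',b);cv2.imwrite('pics/cd.png',d)
c=load('top0')
for uv,z in [((287,202),64),((190,179),34),((236,191),64),((413.5,217),12),((474,144),12)]: print(uv,onz(c,uv,z))
E
```

```text
(287, 202) [491.87368731  46.87089841  64.        ]
(190, 179) [546.0271027  243.73270679  34.        ]
(236, 191) [515.23668786 145.57893122  64.        ]
(413.5, 217) [ 462.88245665 -206.72042798   12.        ]
(474, 144) [ 612.70756284 -339.45524071   12.        ]
```

View pics/ca.png

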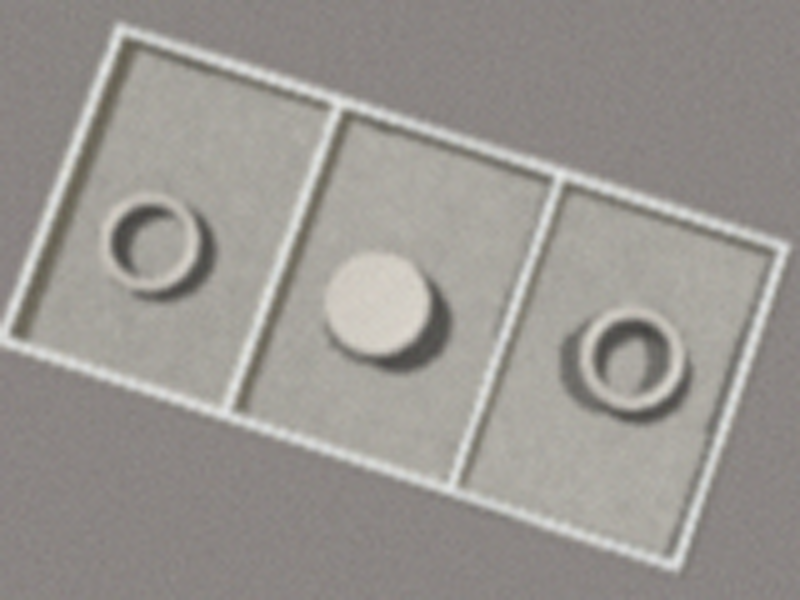

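View pics/cb.png

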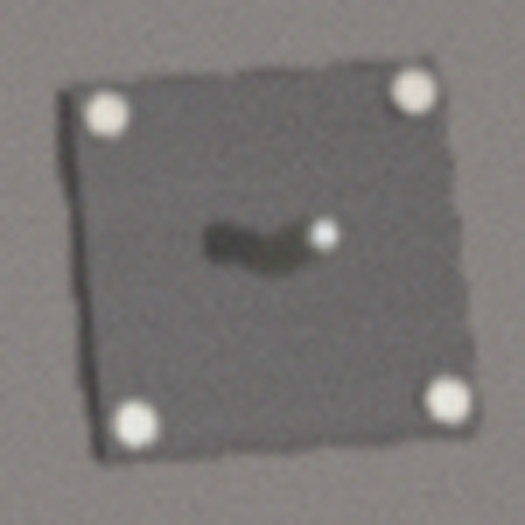

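View pics/cd.png

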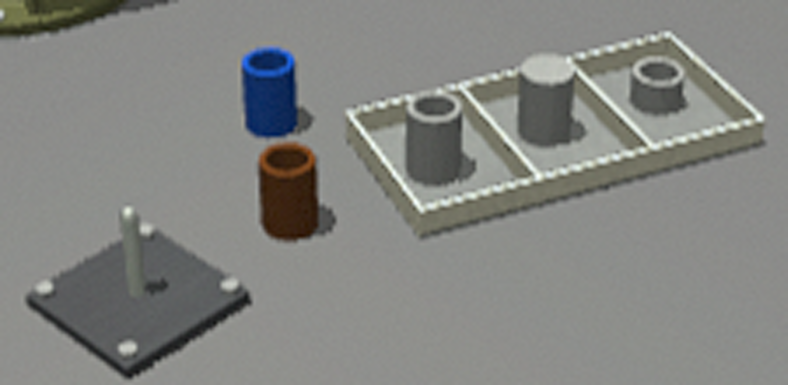

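The crops confirm it. The long sleeve is at the right of the bin (rim centre about (286.4,201) in top). The target is the near stand, with its axle tip at about (420.7,213).

```bash
python3 - <<'E'
from h import *
c=load('top0');s=load('scene0')
def P(p,o,k): return ((p[0]+.5)/k-.5+o[0],(p[1]+.5)/k-.5+o[1])
L=onz(c,P((634,357),(160,130),5),64);print('sleeve top',L)
print('sleeve scene',onz(s,P((434,108),(225,150),3.5),64))
for p in [(107,115),(413,91),(447,401),(135,424)]: print('bolt',onz(c,P(p,(375,180),7),17))
print('mean',np.mean([onz(c,P(p,(375,180),7),17) for p in [(107,115),(413,91),(447,401),(135,424)]],0))
print('axle tip top',onz(c,P((323,234),(375,180),7),82),'scene',onz(s,P((127,209),(225,150),3.5),82))
q=[onz(c,P(p,(160,130),5),26) for p in [(122,30),(785,246),(677,566),(8,342)]];print('bin',np.array(q).round(1),np.mean(q,0))
d=q[0]-q[1];print('row angle',np.arctan2(d[1],d[0]), 'other',np.arctan2(*(q[0]-q[3])[[1,0]]))
# refine check: scene bolts
print(proj(s,[L]),P((434,108),(225,150),3.5))
E
```

```text
sleeve top [493.84375879  48.01263479  64.        ]
sleeve scene [498.34682539  44.27143298  64.        ]
bolt [ 506.23517729 -159.55241724   17.        ]
bolt [ 511.60813801 -248.89829116   17.        ]
bolt [ 421.42742254 -253.96656999   17.        ]
bolt [ 416.50886841 -164.06209246   17.        ]
mean [ 463.94490156 -206.61984271   17.        ]
axle tip top [ 463.92790572 -206.30876273   82.        ] scene [ 464.08707942 -208.02756804   82.        ]
bin [[638.4 260.1  26. ]
 [543.  -11.   26. ]
 [414.5  34.3  26. ]
 [509.6 303.4  26. ]] [526.38673942 146.70007883  26.        ]
row angle 1.2326281377590211 other -0.32495017982700575
[[348.45888081 179.24966363]] (348.6428571428571, 180.5)
```

Emit:
arm_command([
  {"xyz": [0.0284, -0.04, -0.0055], "turn": [0, 0, -0.134]},
  {"xyz": [0.0284, -0.04, -0.0055], "turn": [0, 0, -0.134]},
  {"xyz": [0.0284, -0.04, -0.0055], "turn": [0, 0, -0.134]},
  {"xyz": [0.0284, -0.04, -0.0055], "turn": [0, 0, -0.134]},
  {"xyz": [0.0284, -0.04, -0.0055], "turn": [0, 0, -0.134]},
  {"xyz": [0.0284, -0.04, -0.0055], "turn": [0, 0, -0.134]},
  {"xyz": [0.0284, -0.04, -0.0055], "turn": [0, 0, -0.134]},
  {"xyz": [0.0284, -0.04, -0.0055], "turn": [0, 0, -0.134]},
  {"xyz": [0.0284, -0.04, -0.0055], "turn": [0, 0, -0.134]},
  {"xyz": [0.0284, -0.04, -0.0055], "turn": [0, 0, -0.134]},
  {"xyz": [0.0284, -0.04, -0.0055], "turn": [0, 0, -0.134]},
  {"xyz": [0.0284, -0.04, -0.0055], "turn": [0, 0, -0.134]},
])

```text
clock: 1.6
eef_pos: [495.5, 46.5, 150.1]
eef_rot: [-3.141, 0.0, 1.245]
wrist_force: [-0.3, 1.1, 0.1]
finger_gap: 94.0
```

Emit:
arm_command([
  {"xyz": [0, 0, 0]},
  {"xyz": [0, 0, 0]},
])

```text
validation failed for argument at $.de...
```

```bash
python3 - <<'E'
from h import *
c=snap('scene','scene1');x=c['color'][100:260,225:450,::-1]
cv2.imwrite('pics/s1.png',cv2.resize(x,None,fx=3.5,fy=3.5,interpolation=cv2.INTER_CUBIC));s=read_state();print(s['eef_pos'],s['eef_rot'],s['joints'].round(2))
E
```

```text
[497.51332894  42.88552144 149.37187634] [3.14145031e+00 9.07257689e-04 1.23623309e+00] [ 0.01  0.26  1.74 -0.    1.14  0.35]
```

View pics/s1.png

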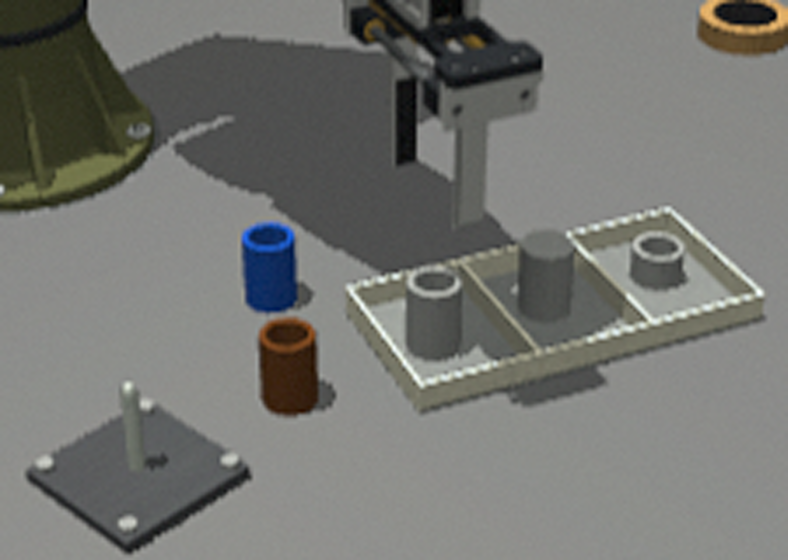

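Emit:
arm_command([
  {"xyz": [0.0, 0.0, 0.0], "turn": [0.0, 0.0, 0.0]},
  {"xyz": [0.0, 0.0, 0.0], "turn": [0.0, 0.0, 0.0]},
])

```text
clock: 1.9
eef_pos: [494.3, 48.7, 150.4]
eef_rot: [-3.141, 0.0, 1.251]
wrist_force: [-0.3, 0.3, -0.8]
finger_gap: 94.2
```

```bash
python3 - <<'E'
from h import *
s=read_state();print(s['clock'],s['eef_pos'],s['eef_rot'],s['joints'].round(3),s['qd'].round(3))
c=snap('top','top1');cv2.imwrite('pics/t1.png',cv2.resize(c['color'][130:270,220:420,::-1],None,fx=4,fy=4,interpolation=cv2.INTER_CUBIC))
E
```

```text
1.9 [494.30219501  48.67282073 150.4099167 ] [-3.14116095e+00  1.95631446e-05  1.25148452e+00] [0.024 0.25  1.747 0.    1.145 0.344] [ 0.009 -0.008 -0.001 -0.003  0.001  0.001]
```

View pics/t1.png

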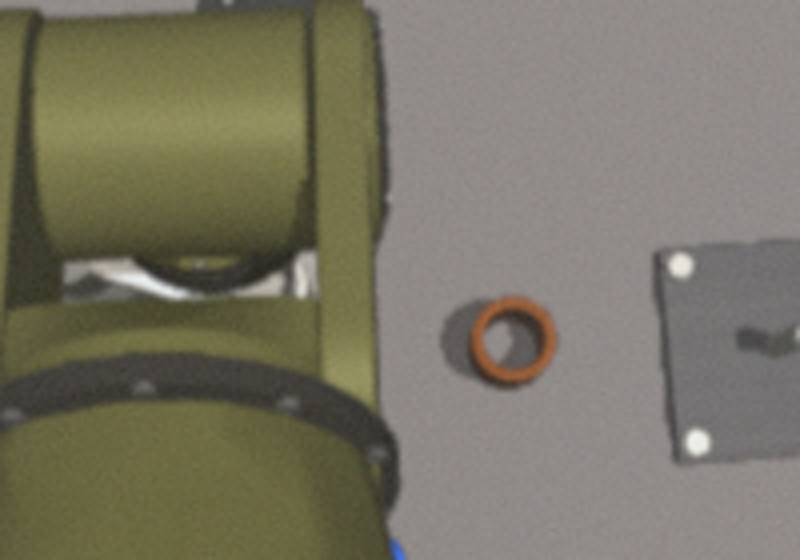

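Emit:
arm_command([
  {"xyz": [0.0007, -0.0015, -0.015], "turn": [0.0, 0.0, 0.0]},
  {"xyz": [0.0, 0.0, -0.025], "turn": [0.0, 0.0, 0.0]},
  {"xyz": [0.0, 0.0, -0.025], "turn": [0.0, 0.0, 0.0]},
  {"xyz": [0.0, 0.0, -0.02], "turn": [0.0, 0.0, 0.0]},
  {"xyz": [0.0, 0.0, -0.015], "turn": [0.0, 0.0, 0.0]},
  {"xyz": [0.0, 0.0, -0.009], "turn": [0.0, 0.0, 0.0]},
  {"xyz": [0.0, 0.0, 0.0], "turn": [0.0, 0.0, 0.0]},
  {"xyz": [0.0, 0.0, 0.0], "turn": [0.0, 0.0, 0.0]},
])

```text
clock: 2.95
eef_pos: [495.9, 46.5, 42.0]
eef_rot: [3.141, -0.0, 1.25]
wrist_force: [0.9, -0.1, 0.6]
finger_gap: 93.7
```

```bash
python3 - <<'E'
from h import *
c=snap('scene','scene2');x=c['color'][100:240,270:470,::-1]
cv2.imwrite('pics/s2.png',cv2.resize(x,None,fx=4,fy=4,interpolation=cv2.INTER_CUBIC));s=read_state();print(s['eef_pos'],s['wrist_force'])
p=s['eef_pos']; print((proj(c,[p+[0,0,8],p+[-20,7,8-0],p+[20,-7,8]])-[270,100])*4)
E
```

```text
[495.86346965  46.51114944  42.04158042] [-0.60612577  0.05004869 -0.85942768]
[[314.04053596 336.96994167]
 [300.41296338 320.49464389]
 [328.01395093 353.86335179]]
```

View pics/s2.png

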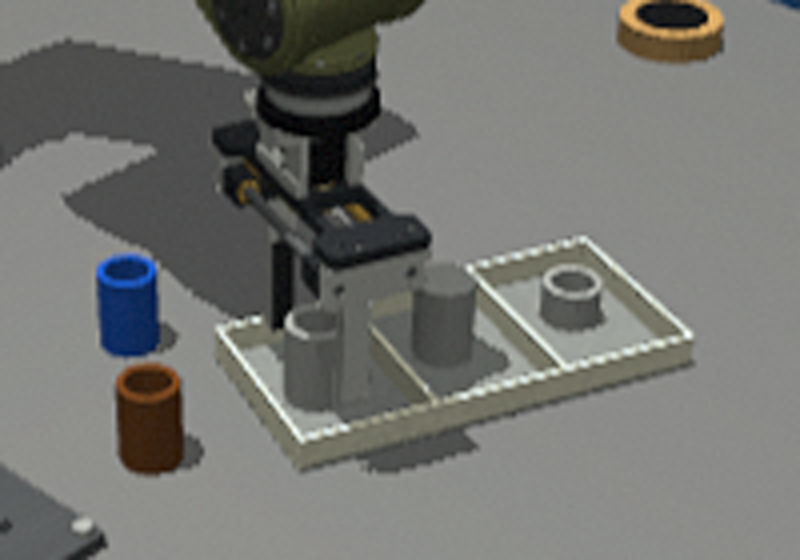

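The fingers straddle the long sleeve (centre about (315,335) in the crop, predicted (314,337)). The slug and short sleeve are clear of them. Closing.

Emit:
arm_command([
  {"xyz": [0.0, 0.0, 0.0], "turn": [0.0, 0.0, 0.0]},
  {"xyz": [0.0, 0.0, 0.0], "turn": [0.0, 0.0, 0.0]},
  {"xyz": [0.0, 0.0, 0.0], "turn": [0.0, 0.0, 0.0]},
  {"xyz": [0.0, 0.0, 0.0], "turn": [0.0, 0.0, 0.0]},
  {"xyz": [0.0, 0.0, 0.0], "turn": [0.0, 0.0, 0.0]},
  {"xyz": [0.0, 0.0, 0.0], "turn": [0.0, 0.0, 0.0]},
  {"xyz": [0.0, 0.0, 0.0], "turn": [0.0, 0.0, 0.0]},
  {"xyz": [0.0, 0.0, 0.0], "turn": [0.0, 0.0, 0.0]},
], gripper=1.0, force=30)

```text
clock: 4.0
eef_pos: [495.3, 46.5, 41.4]
eef_rot: [-3.141, 0.0, 1.25]
wrist_force: [-3.9, 0.0, 2.4]
finger_gap: 40.6
```

Emit:
arm_command([
  {"xyz": [0.0, 0.0, 0.01], "turn": [0.0, 0.0, 0.0]},
  {"xyz": [0.0, 0.0, 0.02], "turn": [0.0, 0.0, 0.0]},
  {"xyz": [0.0, 0.0, 0.025], "turn": [0.0, 0.0, 0.0]},
  {"xyz": [0.0, 0.0, 0.025], "turn": [0.0, 0.0, 0.0]},
  {"xyz": [0.0, 0.0, 0.025], "turn": [0.0, 0.0, 0.0]},
  {"xyz": [0.0, 0.0, 0.015], "turn": [0.0, 0.0, 0.0]},
  {"xyz": [0.0, 0.0, 0.0], "turn": [0.0, 0.0, 0.0]},
  {"xyz": [0.0, 0.0, 0.0], "turn": [0.0, 0.0, 0.0]},
])

```text
clock: 5.0
eef_pos: [495.1, 46.5, 160.5]
eef_rot: [-3.14, 0.0, 1.25]
wrist_force: [0.6, -0.7, -3.5]
finger_gap: 40.9
```

```bash
python3 - <<'E'
from h import *
c=snap('scene','scene3');x=c['color'][70:210,270:470,::-1]
cv2.imwrite('pics/s3.png',cv2.resize(x,None,fx=4,fy=4,interpolation=cv2.INTER_CUBIC));s=read_state();print(s['eef_pos'],s['wrist_force'],s['finger_gap'])
p=s['eef_pos']; print((proj(c,[p+[0,0,8],p+[0,0,23],p+[0,0,-37]])-[270,70])*4)
E
```

```text
[495.08612139  46.46112055 160.43643956] [-0.25947324  0.14236448 -3.08517875] 40.53705367413473
[[315.94372522 297.67576923]
 [316.32035176 276.25496786]
 [314.8456806  360.12754471]]
```

View pics/s3.png

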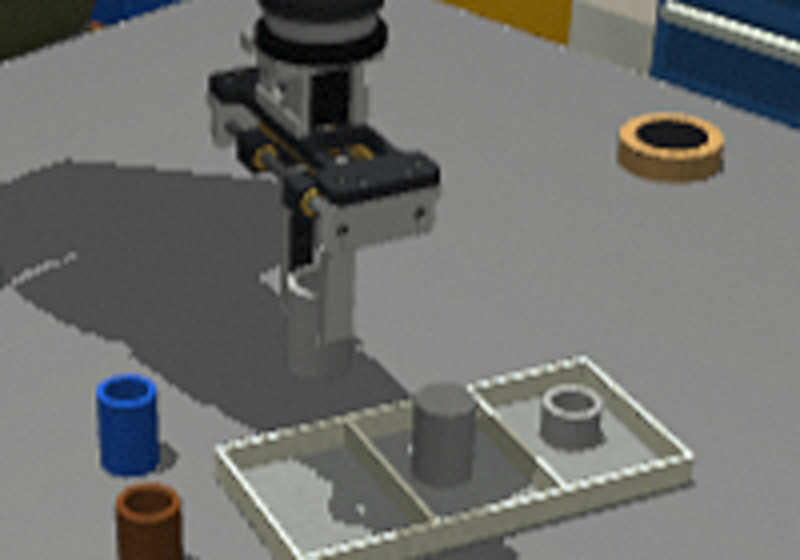

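Emit:
arm_command([
  {"xyz": [-0.0019, -0.0157, 0.0], "turn": [0.0, 0.0, 0.0]},
  {"xyz": [-0.0039, -0.0317, 0.0], "turn": [0.0, 0.0, 0.0]},
  {"xyz": [-0.0039, -0.0317, 0.0], "turn": [0.0, 0.0, 0.0]},
  {"xyz": [-0.0039, -0.0317, 0.0], "turn": [0.0, 0.0, 0.0]},
  {"xyz": [-0.0039, -0.0317, 0.0], "turn": [0.0, 0.0, 0.0]},
  {"xyz": [-0.0039, -0.0317, 0.0], "turn": [0.0, 0.0, 0.0]},
  {"xyz": [-0.0039, -0.0317, 0.0], "turn": [0.0, 0.0, 0.0]},
  {"xyz": [-0.0039, -0.0317, 0.0], "turn": [0.0, 0.0, 0.0]},
  {"xyz": [-0.0019, -0.016, 0.0], "turn": [0.0, 0.0, 0.0]},
  {"xyz": [0.0, 0.0, 0.0], "turn": [0.0, 0.0, 0.0]},
  {"xyz": [0.0, 0.0, 0.0], "turn": [0.0, 0.0, 0.0]},
  {"xyz": [0.0, 0.0, 0.0], "turn": [0.0, 0.0, 0.0]},
])

```text
clock: 6.55
eef_pos: [464.6, -206.4, 161.4]
eef_rot: [-3.142, -0.0, 1.251]
wrist_force: [-0.3, -0.7, -2.8]
finger_gap: 40.7
```

```bash
python3 - <<'E'
from h import *
c=snap('scene','scene4');x=c['color'][120:270,190:350,::-1]
cv2.imwrite('pics/s4.png',cv2.resize(x,None,fx=4,fy=4,interpolation=cv2.INTER_CUBIC));s=read_state();print(s['clock'],s['eef_pos'],s['eef_rot'],s['finger_gap'])
p=s['eef_pos']; print((proj(c,[p+[0,0,23],p+[0,0,-37]])-[190,120]+.5)*4)
A=np.array([464,-207,82.]);print((proj(c,[A,A-[0,0,70]])-[190,120]+.5)*4)
c=snap('top','top4');x=c['color'][150:290,330:510,::-1]
cv2.imwrite('pics/t4.png',cv2.resize(x,None,fx=4,fy=4,interpolation=cv2.INTER_CUBIC))
E
```

```text
6.6 [ 464.56717891 -206.43365755  161.46207158] [ 3.14158737e+00 -5.37614226e-05  1.25085373e+00] 40.57457435877541
[[272.07352818 210.49034669]
 [281.85990604 299.17184464]]
[[287.05927348 358.63489104]
 [297.33105481 451.29068001]]
```

View pics/s4.png

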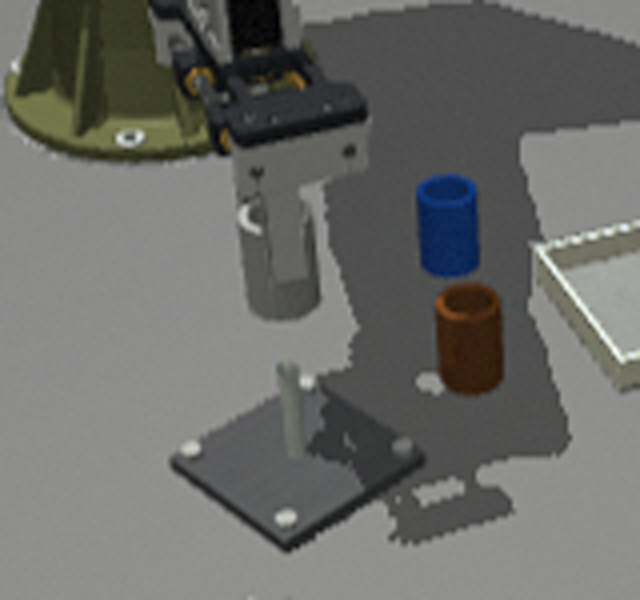

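View pics/t4.png

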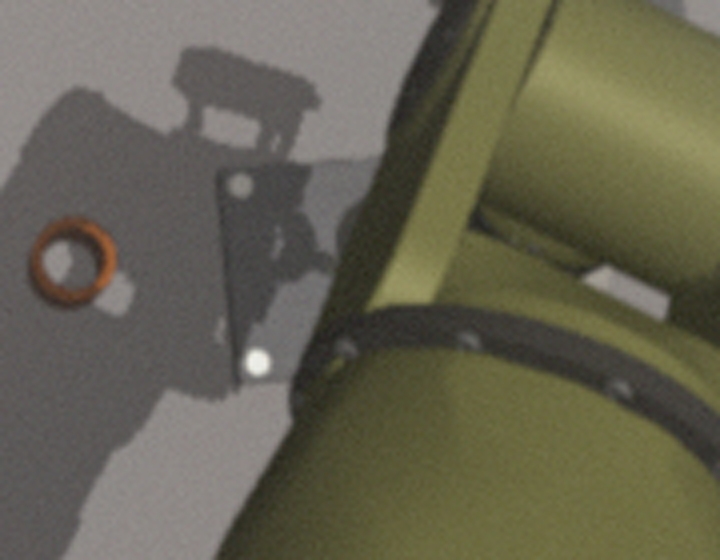

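The sleeve base centre is at about (283,299) in the crop, matching its prediction. The axle tip at (287,361) also matches, so the two are aligned to about 1 mm. Lowering partway and checking forces.

Emit:
arm_command([
  {"xyz": [-0.0005, -0.0005, -0.015], "turn": [0.0, 0.0, 0.0]},
  {"xyz": [0.0, 0.0, -0.015], "turn": [0.0, 0.0, 0.0]},
  {"xyz": [0.0, 0.0, -0.01], "turn": [0.0, 0.0, 0.0]},
  {"xyz": [0.0, 0.0, -0.01], "turn": [0.0, 0.0, 0.0]},
  {"xyz": [0.0, 0.0, -0.01], "turn": [0.0, 0.0, 0.0]},
  {"xyz": [0.0, 0.0, -0.005], "turn": [0.0, 0.0, 0.0]},
  {"xyz": [0.0, 0.0, 0.0], "turn": [0.0, 0.0, 0.0]},
  {"xyz": [0.0, 0.0, 0.0], "turn": [0.0, 0.0, 0.0]},
])

```text
clock: 7.65
eef_pos: [464.1, -207.7, 96.8]
eef_rot: [3.141, 0.0, 1.25]
wrist_force: [0.2, -0.5, -3.2]
finger_gap: 40.9
```

```bash
python3 - <<'E'
from h import *
c=snap('scene','scene5');x=c['color'][120:270,190:350,::-1]
cv2.imwrite('pics/s5.png',cv2.resize(x,None,fx=4,fy=4,interpolation=cv2.INTER_CUBIC));s=read_state();print(s['clock'],s['eef_pos'],s['wrist_force'])
E
```

```text
7.7 [ 464.11079614 -207.71766402   96.84011296] [-0.03047776  1.00743421 -2.94198564]
```

View pics/s5.png

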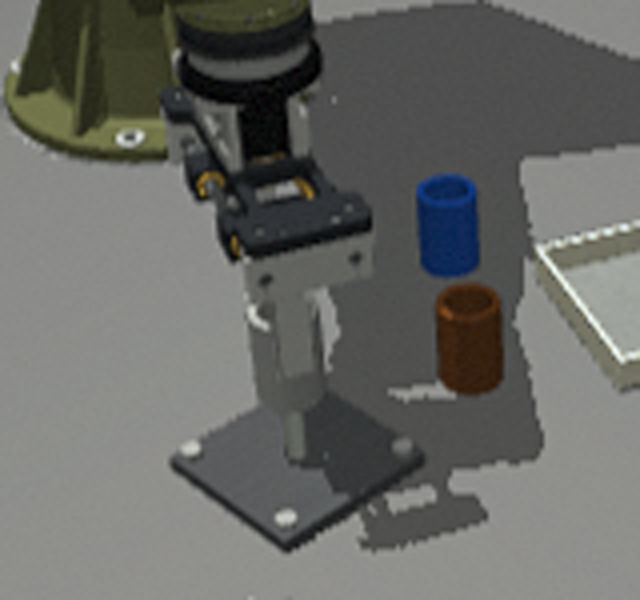

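The axle has entered the bore: the sleeve bottom is at about (290,400) with the axle emerging at (295,440), and there is no contact force. TCP still has 47 mm to go to seating, so I'll go 45 mm first.

Emit:
arm_command([
  {"xyz": [0.0, 0.0, -0.01], "turn": [0.0, 0.0, 0.0]},
  {"xyz": [0.0, 0.0, -0.01], "turn": [0.0, 0.0, 0.0]},
  {"xyz": [0.0, 0.0, -0.01], "turn": [0.0, 0.0, 0.0]},
  {"xyz": [0.0, 0.0, -0.008], "turn": [0.0, 0.0, 0.0]},
  {"xyz": [0.0, 0.0, -0.004], "turn": [0.0, 0.0, 0.0]},
  {"xyz": [0.0, 0.0, -0.003], "turn": [0.0, 0.0, 0.0]},
  {"xyz": [0.0, 0.0, 0.0], "turn": [0.0, 0.0, 0.0]},
  {"xyz": [0.0, 0.0, 0.0], "turn": [0.0, 0.0, 0.0]},
])

```text
clock: 8.7
eef_pos: [464.1, -207.7, 51.7]
eef_rot: [3.141, 0.0, 1.25]
wrist_force: [-0.2, -1.0, -3.7]
finger_gap: 41.3
```

Emit:
arm_command([
  {"xyz": [0.0, 0.0, -0.001], "turn": [0.0, 0.0, 0.0]},
  {"xyz": [0.0, 0.0, -0.0005], "turn": [0.0, 0.0, 0.0]},
  {"xyz": [0.0, 0.0, 0.0], "turn": [0.0, 0.0, 0.0]},
])

```text
clock: 9.07
eef_pos: [463.9, -207.6, 49.9]
eef_rot: [-3.142, -0.0, 1.25]
wrist_force: [-0.4, 0.3, -3.4]
finger_gap: 40.7
```

Emit:
arm_command([
  {"xyz": [0.0, 0.0, -0.0005], "turn": [0.0, 0.0, 0.0]},
  {"xyz": [0.0, 0.0, -0.0005], "turn": [0.0, 0.0, 0.0]},
  {"xyz": [0.0, 0.0, 0.0], "turn": [0.0, 0.0, 0.0]},
])

```text
clock: 9.45
eef_pos: [463.9, -207.6, 49.4]
eef_rot: [3.141, 0.0, 1.25]
wrist_force: [-3.6, 2.1, 5.7]
finger_gap: 40.7
```

Contact: z force went from −3.4 to +5.7 N at the expected height. Releasing.

Emit:
arm_command([
  {"xyz": [0.0, 0.0, 0.0], "turn": [0.0, 0.0, 0.0]},
  {"xyz": [0.0, 0.0, 0.0], "turn": [0.0, 0.0, 0.0]},
  {"xyz": [0.0, 0.0, 0.0], "turn": [0.0, 0.0, 0.0]},
  {"xyz": [0.0, 0.0, 0.0], "turn": [0.0, 0.0, 0.0]},
  {"xyz": [0.0, 0.0, 0.0], "turn": [0.0, 0.0, 0.0]},
  {"xyz": [0.0, 0.0, 0.0], "turn": [0.0, 0.0, 0.0]},
  {"xyz": [0.0, 0.0, 0.0], "turn": [0.0, 0.0, 0.0]},
  {"xyz": [0.0, 0.0, 0.0], "turn": [0.0, 0.0, 0.0]},
], gripper=0.0)

```text
clock: 10.45
eef_pos: [463.9, -207.6, 48.9]
eef_rot: [-3.142, 0.0, 1.25]
wrist_force: [0.8, 0.8, 0.1]
finger_gap: 94.1
```

Emit:
arm_command([
  {"xyz": [0.0, 0.0, 0.01], "turn": [0.0, 0.0, 0.0]},
  {"xyz": [0.0, 0.0, 0.02], "turn": [0.0, 0.0, 0.0]},
  {"xyz": [0.0, 0.0, 0.03], "turn": [0.0, 0.0, 0.0]},
  {"xyz": [0.0, 0.0, 0.03], "turn": [0.0, 0.0, 0.0]},
  {"xyz": [0.0, 0.0, 0.03], "turn": [0.0, 0.0, 0.0]},
  {"xyz": [0.0, 0.0, 0.02], "turn": [0.0, 0.0, 0.0]},
  {"xyz": [0.0, 0.03, 0.0], "turn": [0.0, 0.0, 0.0]},
  {"xyz": [0.0, 0.04, 0.0], "turn": [0.0, 0.0, 0.0]},
  {"xyz": [0.0, 0.04, 0.0], "turn": [0.0, 0.0, 0.0]},
  {"xyz": [0.0, 0.04, 0.0], "turn": [0.0, 0.0, 0.0]},
  {"xyz": [0.0, 0.03, 0.0], "turn": [0.0, 0.0, 0.0]},
  {"xyz": [0.0, 0.0, 0.0], "turn": [0.0, 0.0, 0.0]},
])

```text
clock: 11.95
eef_pos: [463.9, -26.3, 189.7]
eef_rot: [3.141, -0.0, 1.252]
wrist_force: [-0.6, 0.7, -0.2]
finger_gap: 93.8
```

```bash
python3 - <<'E'
from h import *
s=read_state();print(s['clock'],s['eef_pos'],s['wrist_force'],s['finger_gap'])
c=snap('scene','scene6')
cv2.imwrite('pics/s6.png',cv2.resize(c['color'][150:270,220:450,::-1],None,fx=3.4,fy=3.4,interpolation=cv2.INTER_CUBIC))
print((proj(c,[[464,-207.5,72],[464,-207.5,82]])-[220,150]+.5)*3.4)
c=snap('top','top6')
cv2.imwrite('pics/t6.png',cv2.resize(c['color'][160:260,350:460,::-1],None,fx=5,fy=5,interpolation=cv2.INTER_CUBIC))
print((proj(c,[[464,-207.5,72],[464,-207.5,82]])-[350,160]+.5)*5)
E
```

```text
11.95 [463.88693551 -26.27784232 189.67814501] [-0.63590947  0.7452752  -0.15569503] 93.82375222087974
[[142.6961197  214.73431178]
 [141.40767778 203.14059444]]
[[353.51263642 269.91588643]
 [359.22053333 267.25075104]]
```

View pics/s6.png

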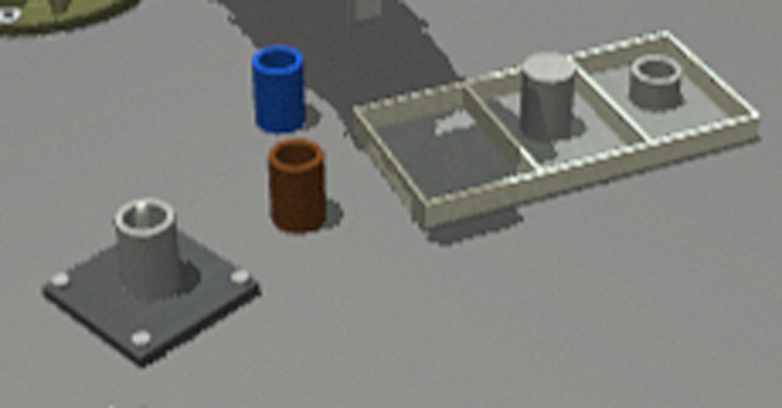

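View pics/t6.png

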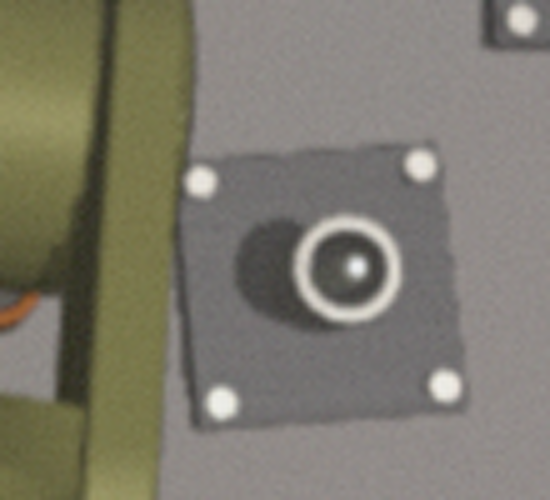

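The sleeve stands upright over the axle on the near plate. Its rim is at (348,269) in the top crop with the axle tip inside at (358,266), and at (146,217) in the scene crop against a predicted (143,215) for seated. The slug and short sleeve are undisturbed.

```bash
python3 -c "
from cell import *
print(sign_off())"
```

```text
the job is handed in; nothing more can be done
None
```

I took the long grey sleeve from the right-hand bin compartment and lowered it over the axle of the nearer stand. I released it, moved the arm clear and handed the job in at about 12 s of the 37 s allowed.

**Seating:** The plate contact came at the expected height, with the vertical force going from −3.4 to +5.7 N. After release, the top picture shows the axle tip inside the bore. In the scene picture the rim is within about 1 px of where a fully seated sleeve should be.

**Other parts:** In the scene picture the slug and the short sleeve still stand in their compartments, and the blue and brown tubes are where they were.

**Checks that disagreed:**
- The two cameras placed the sleeve about 5 mm apart at the start, so I used a value between them. That is inside the 9 mm of clearance around the axle.
- The finger gap read about 40.7 mm on the 42 mm tube. I did not find out why, but the grip held.
- One hold command was refused by the interface, so I sent it again with the turn values filled in.

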